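Shift the tube mixer into third gear

ROBOT

A 7-joint arm with a two-finger parallel gripper is mounted at the origin on a cart in front of the work surface, level with it; the furniture and walls round the work are solid. World frame = base frame: x ahead of the robot, y to its left, z up, the work surface at z = 0. Lengths are in m, angles in degrees, forces in N, time in s.
With the tool pointing down it reaches from about 0.4 to 0.875 m from the base axis. Payload 6.5 kg.
Tool frame: the origin (TCP) lies at the centre of the arm's flange, where the gripper is bolted on; the fingertips stand 166 mm ahead of it and the grasp point (between the pads) lies r.tcp_to_grasp ahead of it (r.tcp_to_grasp is the distance from the TCP to the grasp point, in m); z points along the fingers, y is the direction in which the jaws open and shut (so a half turn about z gives the same grasp; the last joint's range is limited). The gripper opens to 88 mm and grips with 3 to 60 N. Pads are 18 mm wide; open, the fingers measure 123 mm over their backs; the gripper's body (75 mm by 187 mm) begins 45 mm behind the grasp point.
Start: joints at [-67.563, 30.733, -0.252, 88.115, 0.149, 61.152, -4.079], TCP at [0.287, 0.583, 0.405] pointing down, gripper open.
Joint ranges: [-154.64, 154.64], [-21.42, 123.67], [-72.66, 72.17], [13.99, 137.28], [-74.86, 254.86], [10.95, 109.41], [-158.01, 158.01]. Speed limits (degrees/s): [136.94, 136.94, 180, 180, 180, 180, 180].

INTERFACE

Orientations are given as a 3x3 rotation matrix whose columns are the frame's x, y, z axes.
In Python, from rig import r gives the robot as it stands.
- The arm moves only by the shell command python3 -m handwheel 'ROWS' [FORCE]. ROWS is JSON, one flat list of numbers, 7 for each row, row after row: the turn, a rotation vector about the tool's x, y, z in rad, then the shift along the tool's x, y, z in m, then the gripper command: -1 is fully open, 1 is shut, values between are in proportion. In form: [rx, ry, rz, x, y, z, hand, rx, ry, rz, x, y, z, hand, ...]. A call has 1 to 10 rows; each row is the pose to reach, as a shift and turn from the pose commanded when the call began, along the tool's axes at that moment; what a row does not reach only later rows make up. A row lasts 1/8 s, in which the tool goes at most 62.5 mm and 10.7 degrees, less where a joint would pass 70% of its speed; a pose out of reach is approached as far as the arm can. A call with a gripper value outside its range is refused whole. The fingers move at their own pace and stop on an object; FORCE is the grip in N (left out, the last holds). Time passes only in rows, so rows that repeat a pose let the fingers close. It gives the time, the measured TCP pose, the force and the opening at its end, in the units of the state.
- r.get_obs(): the state, without advancing time (a new reading comes with each control period).
- r.grab_frame(name): name is "side" or "top" or "wrist"; returns a dict with "frame" (400x640x3 uint8, red, green, blue), "intrinsics" (3x3 intrinsics, pixels), "pose" (4x4, takes a point from camera to world coordinates). Camera axes: x right, y down, z forward; pixel columns grow to the right and rows downward; lengths in m; the calibration is good to about 2 mm. A picture is of the moment at which its call begins. There is no depth.
- r.finish_job(): hands the job in, once; it reports no verdict.
The state is a dict: "time": time; "joint_positions": joint angles; "joint_vel": joint speeds; "joint_efforts": joint torques, N m; "position": TCP position; "tool_rot": TCP orientation; "wrist_force": force on the tool from outside, world axes, zero at the start; "torque": the same for the moment, N m; "opening": opening from 0.0 (shut) to 1.0 (fully open).
Only numpy, scipy, OpenCV 4.12 (cv2) and the standard library are available. Lean on these libraries where they do the work, as an engineer would, in place of code of your own. Each camera call takes 0.05 s, during which the arm holds its last target. There are 200 camera calls.

TASK

Put the tube roller mixer into third gear: with the fingertips, push the knob of its gear lever along the H-shaped gate, out of the left-hand channel, across the middle and fully home to the end of the far right-hand slot (the one with three dots). Only push the knob from outside, never take it between the fingers; leave the two small bottles and the box of cover glasses standing near the mixer undisturbed, and let go of the lever at the end.

Things in the scene. Friction and masses are not known exactly. Their poses are not given: they have to be found in the camera images.
- mixer: White tube roller mixer, fixed. Origin on the bench right under the centre of its H-gate; +x points away from its front (far), +y left, z up. Chassis x -55..75, y -235..60 mm, 46 mm high. Gear case at the left end (x -55..55, y -60..60 mm), 102 mm high. Right of it four black rollers with three blood tubes, up to 83 mm high.
- gate_centre (a point): Centre of the H-gate, on top of the 8 mm steel gate plate, 102 mm above the bench (axes as the mixer). Two fore-and-aft channels 15 mm wide, centrelines at y +22.5 (left) and -22.5 mm (right), open from x -29 to 29 mm, joined at x = 0 by a crossway 19 mm wide; inner corners rounded, 4 mm. Dots on the plate: far left 1, near left 2, far right 3, near right 4.
- slot_three (a point): Where the lever rod's axis passes the gate plate's top in third gear: the end of the far right-hand slot, at x +22.5, y -22.5 mm of the gate centre.
- knob (a point): Centre of the black ball knob, 34 mm across, on the 10 mm steel lever rod. It swings at 155 mm radius about a pivot 10 mm above the bench under the gate centre: 165 mm above the bench when upright, about 155 mm at the slot ends, moving about 39 mm either way fore and aft and across. In third gear at about x +39, y -38 mm of the mixer.
- lever_across (a joint): Tilt of the lever across the mixer, rad: -0.255 stop on the left (centre of the left channel), 0 middle, +0.255 stop on the right (centre of the right channel). Starts within 0.015 of the left stop.
- lever_gear (a joint): Fore and aft tilt of the lever, rad: +0.255 far end stop, 0 neutral, in line with the crossway, -0.255 near end stop. The rod can go along the crossway while this is within 0.05 of 0. Starts anywhere in the left channel. No spring or detent: friction holds the lever where it is left; about 3 N at the knob moves it.
- oil_amber: Loose small amber bottle with black cap, 31 mm across, 62 mm tall, left of the mixer; origin under its centre. To be left alone.
- dropper: Loose small white dropper bottle, 27 mm across, 66 mm tall, farther left; origin under its centre. To be left alone.
- coverslips: Loose clear box of cover glasses, 74 x 92 x 26 mm, behind the mixer; origin under its centre. To be left alone.

How it is judged:
By the outcome, as a careful person would: the job done as asked, in the order asked, and still so for the second after the job is handed in, with the robot touching nothing.
It also fails if it takes over 64 s, if anything falls off the work surface, if the arm or the gripper's body presses on something with over 40 N, if the wrist force passes 120 N, or if a joint passes its speed limit or range.

## Working session

There is one attempt and no reset: what is moved stays moved. The work goes in short steps, Python scripts to look and compute and a shell command to move; the robot and the scene stay as the last step left them, time stands still between calls to the robot, and variables do not carry over. Pictures are saved under pics/ and viewed, about 8 in all and at most 12, crops included, and the job is handed in when it is done.

```bash
mkdir -p pics; cat > h.py <<'E'
import numpy as np, cv2, pickle
from rig import r
def snap(n,tag):
    f=r.grab_frame(n); cv2.imwrite(f'pics/{tag}.png',cv2.cvtColor(f['frame'],cv2.COLOR_RGB2BGR)); pickle.dump(f,open(f'pics/{tag}.pkl','wb')); return f
def ray(tag,u,v):
    f=pickle.load(open(f'pics/{tag}.pkl','rb')); K=np.array(f['intrinsics']);P=np.array(f['pose'])
    d=P[:3,:3]@np.linalg.solve(K,[u,v,1]); return P[:3,3],d/np.linalg.norm(d)
def proj(tag,p):
    f=pickle.load(open(f'pics/{tag}.pkl','rb')); K=np.array(f['intrinsics']);P=np.array(f['pose'])
    c=P[:3,:3].T@(np.array(p)-P[:3,3]); q=K@c; return q[:2]/q[2]
def atz(tag,u,v,z):
    o,d=ray(tag,u,v); return o+d*(z-o[2])/d[2]
def tri(*obs):
    A=np.zeros((3,3));b=np.zeros(3)
    for t,u,v in obs:
        o,d=ray(t,u,v);M=np.eye(3)-np.outer(d,d);A+=M;b+=M@o
    p=np.linalg.solve(A,b); return p,[np.round(proj(t,p)-[u,v],1) for t,u,v in obs]
E
python3 - <<'E'
from h import *
np.set_printoptions(precision=4,suppress=True)
a=snap('top','t0');b=snap('side','s0')
for f in(a,b):print(np.array(f['pose']))
o=r.get_obs();print(o['position'],o['tool_rot'],o['wrist_force'],o['opening'],r.tcp_to_grasp,o['time'])
E
```

```text
[[ 0.0007 -0.9843  0.1767  0.4602]
 [-1.      0.0001  0.0045 -0.1633]
 [-0.0044 -0.1767 -0.9842  0.9673]
 [ 0.      0.      0.      1.    ]]
[[ 0.7805 -0.4016  0.4792  0.1795]
 [-0.6252 -0.5012  0.5983 -0.6445]
 [-0.0001 -0.7665 -0.6422  0.6683]
 [ 0.      0.      0.      1.    ]]
[0.2871 0.5828 0.4039] [[-0.8971  0.4419 -0.0006]
 [ 0.4419  0.8971 -0.0015]
 [-0.0001 -0.0016 -1.    ]] [ 0.1882  0.9729 -0.7992] 1.002053853257542 0.1473 0.1
```

View pics/t0.png

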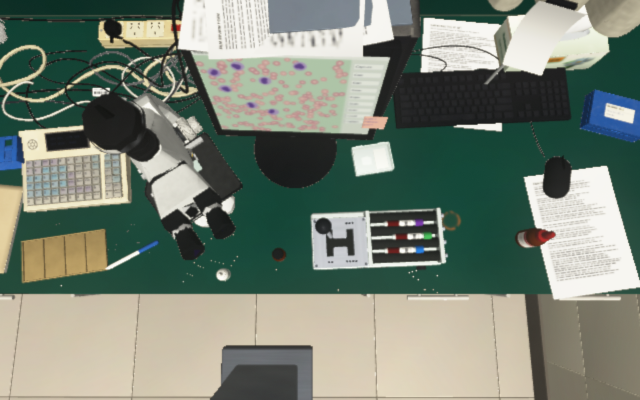

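View pics/s0.png

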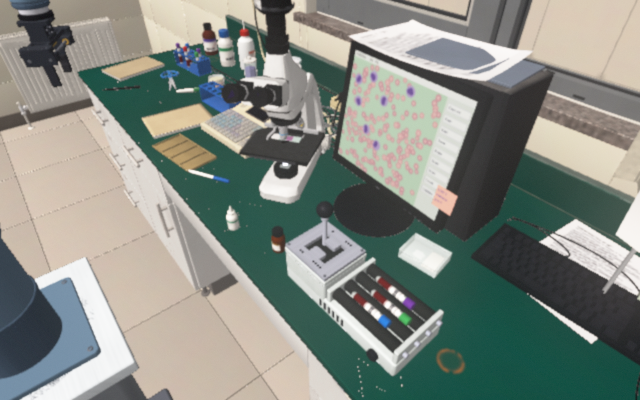

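The mixer's gear case is at top (338,240) and side (325,255). The knob is at about top (323,226) and side (325,210), far left in first gear. I'll enlarge both.

```bash
python3 - <<'E'
import cv2,numpy as np
t=cv2.imread('pics/t0.png')[195:280,300:400];s=cv2.imread('pics/s0.png')[190:310,270:370]
t=cv2.resize(t,None,fx=4,fy=4,interpolation=cv2.INTER_CUBIC);s=cv2.resize(s,None,fx=4,fy=4,interpolation=cv2.INTER_CUBIC)
c=np.zeros((480,800,3),np.uint8);c[:340,:400]=t;c[:,400:]=s;cv2.imwrite('pics/c0.png',c)
E
```

```text
(no output)
```

View pics/c0.png

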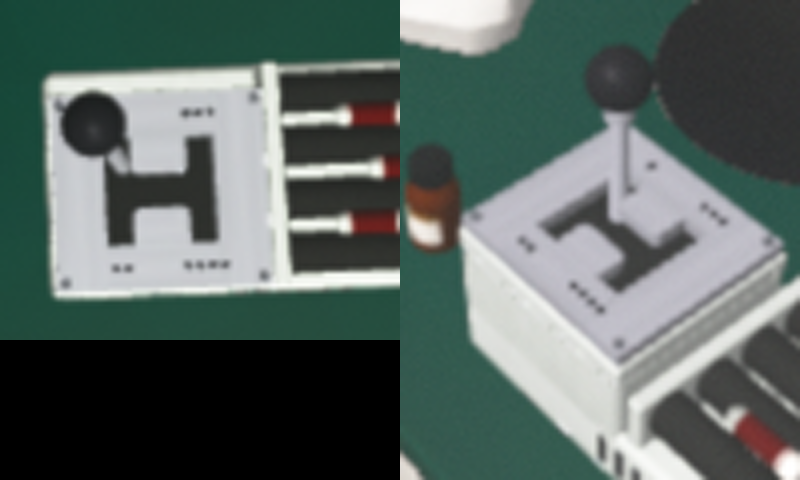

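```bash
python3 - <<'E'
from h import *
np.set_printoptions(precision=4,suppress=True)
T=lambda x,y:('t0',300+x/4-.4,195+y/4-.4); S=lambda x,y:('s0',270+(x-400)/4-.4,190+y/4-.4)
print('knob',tri(T(93,124),S(619,79)))
c={}
for n,a,b in(('NL',(66,284),(477,215)),('NR',(265,275),(619,344)),('FR',(254,97),(770,241))):
    c[n]=tri(T(*a),S(*b));print(n,c[n])
    c[n]=c[n][0]
c['FL']=atz(*T(58,103),.102)
fl=c['FL'];C=(c['NL']+c['FR'])/2;print('C',C)
ax=c['FR']-c['NR'];ay=c['NL']-c['NR'];az=fl-c['NL']
for v in(ax,ay,az):print(v,np.degrees(np.arctan2(v[1],v[0])))
print('amber',tri(('t0',279,253),('s0',278,231)),'dropper',tri(('t0',223,271),('s0',232,210)))
print('cover',tri(('t0',373,159),('s0',425,254)))
E
```

```text
knob (array([ 0.5541, -0.1912,  0.1568]), [array([-0.1,  0.1]), array([ 0.1, -0. ])])
NL (array([ 0.4749, -0.1782,  0.1025]), [array([-0.,  0.]), array([ 0., -0.])])
NR (array([ 0.4793, -0.2841,  0.1014]), [array([-0.1,  0.2]), array([ 0.3, -0. ])])
FR (array([ 0.5754, -0.2808,  0.1023]), [array([ 0., -0.]), array([-0.,  0.])])
C [ 0.5251 -0.2295  0.1024]
[0.0961 0.0034 0.0008] 1.9986097066117885
[-0.0044  0.1059  0.0011] 92.36884642942944
[ 0.0972  0.004  -0.0005] 2.366689067149469
amber (array([ 0.5029, -0.0949,  0.0563]), [array([-0.2,  0.4]), array([ 0.4, -0. ])]) dropper (array([0.4611, 0.0314, 0.0545]), [array([-0.6,  1.2]), array([ 1.3, -0.1])])
cover (array([ 0.7355, -0.3207,  0.0154]), [array([ 0.1, -0.1]), array([-0.2,  0. ])])
```

```bash
cat >> h.py <<'E'
C=np.array([.525,-.2295,0]);a=np.radians(2.2);ex=np.array([np.cos(a),np.sin(a),0]);ey=np.array([-ex[1],ex[0],0])
M=np.array([ex,ey,[0,0,1]])
def st():
    o=r.get_obs();print('t',round(o['time'],2),'mix tcp mm',np.round(M@(np.array(o['position'])-C)*1e3,1),'F mix',np.round(M@np.array(o['wrist_force']),1),'op',round(o['opening'],2))
def to(p,mix=True):
    o=r.get_obs();R=np.array(o['tool_rot']);p=np.array(p);w=C+M.T@p if mix else p
    Rt=np.array([-ex,ey,[0,0,-1]]).T
    print('shift',np.round(R.T@(w-o['position']),4),'rot',np.round(cv2.Rodrigues(R.T@Rt)[0].ravel(),4))
E
python3 - <<'E'
from h import *
np.set_printoptions(precision=4,suppress=True)
print(tri(('t0',190,245),('s0',232,93)),tri(('t0',222,228),('s0',243,100)), tri(('t0',110,120),('s0',275,2)))
print(tri(('t0',217,138),('s0',340,155)),tri(('t0',378,138),('s0',435,215)))
st()
to([.40,.25,.50],False);to([.45,-.05,.50],False);to([.105,.037,.42])
E
```

```text
(array([0.5012, 0.0248, 0.336 ]), [array([-0.6,  1. ]), array([ 1., -0.])]) (array([ 0.516 , -0.0181,  0.3345]), [array([-4.8,  8.7]), array([ 8.3, -0.7])]) (array([0.6616, 0.1037, 0.4586]), [array([ 0., -0.]), array([-0.,  0.])])
(array([0.7842, 0.0454, 0.0656]), [array([ 3.7, -4.9]), array([-5.3,  0.6])]) (array([ 0.7519, -0.3144,  0.118 ]), [array([-0.6,  0.8]), array([ 1. , -0.2])])
t 0.1 mix tcp mm [-206.5  820.8  403.9] F mix [ 0.2  1.  -0.8] op 1.0
shift [-0.2483 -0.2488 -0.0956] rot [-0.0016 -0.0003 -0.4961]
shift [-0.4257 -0.4959 -0.0952] rot [-0.0016 -0.0003 -0.4961]
shift [-0.6471 -0.5411 -0.0151] rot [-0.0016 -0.0003 -0.4961]
```

```bash
python3 -m handwheel '[0,0,-0.05,-0.035,-0.043,-0.03,0, 0,0,-0.1,-0.07,-0.086,-0.06,1, 0,0,-0.15,-0.107,-0.13,-0.09,1, 0,0,-0.2,-0.145,-0.177,-0.12,1, 0,0,-0.25,-0.183,-0.225,-0.145,1, 0,0,-0.3,-0.222,-0.273,-0.145,1, 0,0,-0.35,-0.26,-0.32,-0.145,1, 0,0,-0.4,-0.3,-0.368,-0.145,1, 0,0,-0.45,-0.338,-0.416,-0.145,1, 0,0,-0.496,-0.377,-0.464,-0.145,1]' 20; python3 - <<'E'
from h import *
st()
to([.42,-.2,.55],False);to([.105,.037,.5]);to([.105,.037,.32])
E
```

```text
time: 1.35
position: [0.4188, 0.0045, 0.5497]
tool_rot: [[-0.999, -0.04, 0.0], [-0.04, 0.999, 0.0], [-0.0, 0.0, -1.0]]
wrist_force: [2.0, 0.4, 0.3]
opening: 0.005
t 1.35 mix tcp mm [-97.2 237.9 549.7] F mix [2.  0.3 0.3] op 0.01
shift [ 0.0069 -0.2044 -0.0004] rot [0.0004 0.0004 0.0016]
shift [-0.2019 -0.2012  0.0497] rot [0.0004 0.0004 0.0016]
shift [-0.2018 -0.2013  0.2297] rot [0.0004 0.0004 0.0016]
```

```bash
python3 -m handwheel '[0,0,0,0,-0.06,0,1, 0,0,0,0,-0.12,0,1, 0,0,0,0,-0.18,0,1, 0,0,0,-0.04,-0.201,0,1, 0,0,0,-0.1,-0.201,0,1, 0,0,0,-0.16,-0.201,0.02,1, 0,0,0,-0.202,-0.201,0.06,1, 0,0,0,-0.202,-0.201,0.11,1, 0,0,0,-0.202,-0.201,0.15,1, 0,0,0,-0.202,-0.201,0.15,1]'; python3 - <<'E'
from h import *
st();snap('wrist','w1');snap('top','t1');snap('side','s1')
w=cv2.imread('pics/w1.png');s=cv2.imread('pics/s1.png')[120:320,230:430]
c=np.zeros((600,800,3),np.uint8);c[:250,:400]=cv2.resize(w,(400,250));c[:400,400:]=cv2.resize(s,(400,400));cv2.imwrite('pics/c1.png',c)
E
```

```text
time: 2.6
position: [0.6275, -0.1858, 0.3964]
tool_rot: [[-0.999, -0.038, -0.007], [-0.038, 0.999, 0.002], [0.007, 0.002, -1.0]]
wrist_force: [-0.4, -0.3, -0.2]
opening: 0.008
t 2.6 mix tcp mm [104.1  39.7 396.4] F mix [-0.4 -0.3 -0.2] op 0.01
```

View pics/c1.png

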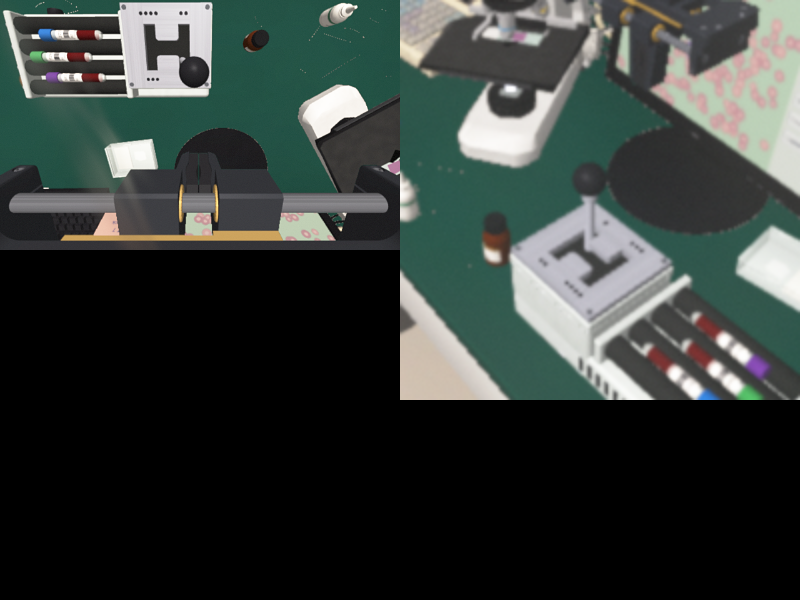

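```bash
python3 -m handwheel '[0,0,0,0,0,0.04,1, 0,0,0,0,0,0.08,1, 0,0,0,0,0,0.09,1, 0,0,0,0.01,0,0.09,1, 0,0,0,0.02,0,0.09,1, 0,0,0,0.03,0,0.09,1, 0,0,0,0.036,0,0.09,1, 0,0,0,0.036,0,0.09,1]'; python3 - <<'E'
from h import *
st()
E
python3 -m handwheel '[0,0,0,0.004,0,0,1, 0,0,0,0.008,0,0,1, 0,0,0,0.012,0,0,1, 0,0,0,0.016,0,0,1, 0,0,0,0.02,0,0,1, 0,0,0,0.024,0,0,1, 0,0,0,0.028,0,0,1, 0,0,0,0.03,0,0,1, 0,0,0,0.03,0,0,1]'; python3 - <<'E'
from h import *
st();snap('wrist','w2');snap('top','t2');snap('side','s2')
w=cv2.imread('pics/w2.png');s=cv2.imread('pics/s2.png')[150:300,250:400];t=cv2.imread('pics/t2.png')[195:295,290:390]
c=np.zeros((600,800,3),np.uint8);c[:200,:320]=cv2.resize(w,(320,200));c[:450,350:]=cv2.resize(s,(450,450));c[220:520,:300]=cv2.resize(t,(300,300));cv2.imwrite('pics/c2.png',c)
E
```

```text
time: 3.75
position: [0.5922, -0.188, 0.3101]
tool_rot: [[-0.999, -0.038, 0.0], [-0.038, 0.999, 0.0], [-0.0, 0.0, -1.0]]
wrist_force: [0.5, -0.4, 0.4]
opening: 0.003
t 3.75 mix tcp mm [ 68.7  38.9 310.1] F mix [ 0.5 -0.4  0.4] op 0.0
time: 4.88
position: [0.5623, -0.1893, 0.3098]
tool_rot: [[-0.999, -0.038, -0.0], [-0.038, 0.999, -0.0], [0.0, -0.0, -1.0]]
wrist_force: [2.9, -1.1, 2.2]
opening: 0.003
t 4.88 mix tcp mm [ 38.8  38.8 309.8] F mix [ 2.9 -1.2  2.2] op 0.0
```

View pics/c2.png

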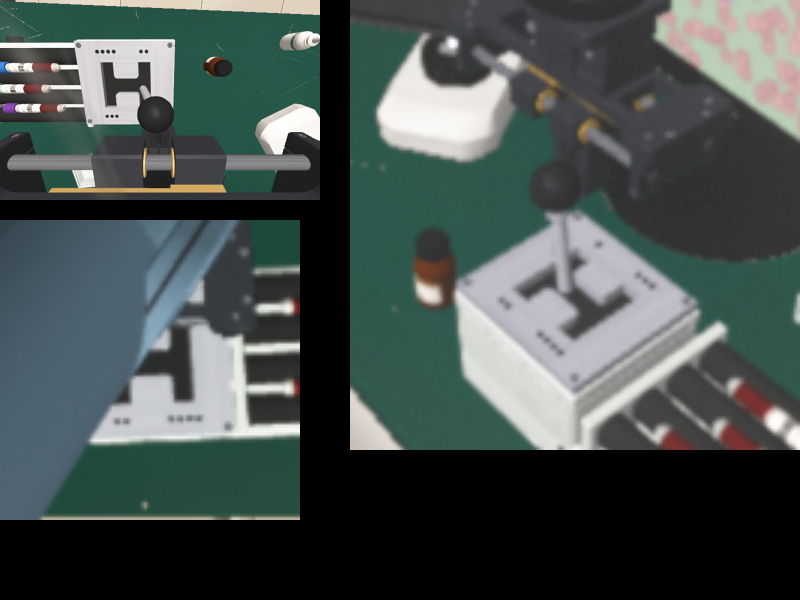

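```bash
cat >> h.py <<'E'
def knob(tag,u,v):
    o,d=ray(tag,u,v);p=C+[0,0,.01];q=o-p;b=q@d;c=q@q-.155**2;s=b*b-c
    t=-b-np.sqrt(max(s,0)); ts=[t,-b+np.sqrt(max(s,0))]
    for t in ts:print(tag,'knob mix mm',np.round(M@(o+t*d-C)*1e3,1))
    # plane y=39
    for y in(.039,0,-.039):
        n=(y-(M@(o-C))[1])/(M@d)[1];print('  on y plane',np.round(M@(o+n*d-C)*1e3,1))
E
python3 - <<'E'
from h import *
knob('s0',324.4,209.4);knob('s2',317.7,211.7);knob('w2',310.,229.)
E
```

```text
s0 knob mix mm [ 29.6  36.3 157.7]
s0 knob mix mm [ 91.6 105.7  76.8]
  on y plane [ 32.   39.  154.6]
  on y plane [ -2.8  -0.  200.1]
  on y plane [-37.6 -39.  245.6]
s2 knob mix mm [ 14.   38.1 159.6]
s2 knob mix mm [ 82.4 118.4  66.7]
  on y plane [ 14.7  39.  158.6]
  on y plane [-18.6  -0.  203.7]
  on y plane [-51.8 -39.  248.8]
w2 knob mix mm [ 14.1  35.9 160.1]
w2 knob mix mm [116.6  29.5 -87.8]
  on y plane [-34.7  39.  278.2]
  on y plane [  587.1    -0.  -1226.2]
  on y plane [ 1209.    -39.  -2730.6]
```

The side and wrist views agree that the knob is at x ≈ 14 mm, 25 mm ahead of the tool axis. It needs another 14 mm.

```bash
python3 -m handwheel '[0,0,0,0.004,0,0,1, 0,0,0,0.008,0,0,1, 0,0,0,0.011,0,0,1, 0,0,0,0.013,0,0,1, 0,0,0,0.014,0,0,1, 0,0,0,0.014,0,0,1]'; python3 - <<'E'
from h import *
st()
E
python3 -m handwheel '[0,0,0,-0.01,0,0,1, 0,0,0,-0.03,0,0,1, 0,0,0,-0.045,0,0,1, 0,0,0,-0.045,0,-0.05,1, 0,0,0,-0.045,0,-0.1,1, 0,0,0,-0.045,0,-0.1,1]'; python3 - <<'E'
from h import *
st();snap('wrist','w3');snap('side','s3')
w=cv2.imread('pics/w3.png')[0:200,170:420];s=cv2.imread('pics/s3.png')[180:300,270:390]
c=np.zeros((480,800,3),np.uint8);c[:320,:400]=cv2.resize(w,(400,320));c[:400,400:]=cv2.resize(s,(400,400));cv2.imwrite('pics/c3.png',c)
E
```

```text
time: 5.78
position: [0.5485, -0.1896, 0.3097]
tool_rot: [[-0.999, -0.038, -0.0], [-0.038, 0.999, 0.0], [0.0, 0.0, -1.0]]
wrist_force: [3.2, -1.2, 2.5]
opening: 0.008
t 5.78 mix tcp mm [ 25.   39.  309.7] F mix [ 3.1 -1.4  2.5] op 0.01
time: 6.52
position: [0.5945, -0.1884, 0.413]
tool_rot: [[-0.999, -0.038, 0.005], [-0.038, 0.999, -0.001], [-0.005, -0.001, -1.0]]
wrist_force: [0.5, -0.3, -0.8]
opening: 0.001
t 6.53 mix tcp mm [ 71.   38.4 413. ] F mix [ 0.5 -0.3 -0.8] op 0.0
```

View pics/c3.png

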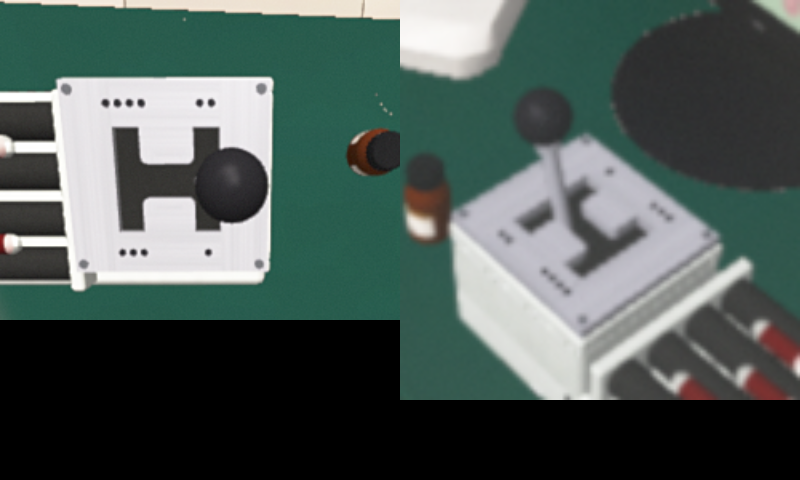

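```bash
python3 - <<'E'
from h import *
knob('s3',270+(543.5-400)*.3-.3,180+115.5*.3-.3);knob('w3',170+231*.625,185*.625)
to([0,.105,.41]);to([0,.105,.31])
print(proj('w3',C+[0,0,.102]),M@(np.array(tri(('t0',279,253),('s0',278,231))[0])-C))
E
```

```text
s3 knob mix mm [  1.3  37.9 160.3]
s3 knob mix mm [ 75.  127.2  57. ]
  on y plane [  2.2  39.  159. ]
  on y plane [-30.   -0.  204.1]
  on y plane [-62.1 -39.  249.2]
w3 knob mix mm [-1.000e-01  3.650e+01  1.606e+02]
w3 knob mix mm [   9.2   33.4 -141.1]
  on y plane [ -7.8  39.  410.7]
  on y plane [  110.9     0.  -3448.2]
  on y plane [  229.6   -39.  -7307.2]
shift [ 0.0699  0.0656 -0.0008] rot [ 0.0007 -0.0014  0.0002]
shift [0.0698 0.0656 0.0992] rot [ 0.0007 -0.0014  0.0002]
[275.36933512 113.72750904] [-0.01686678  0.1353608   0.05627764]
```

```bash
python3 - <<'E'
from h import *
print(np.round(r.get_obs()['joint_positions'],1))
for u,v in((222,226),(235,230),(205,245)):print(np.round(atz('t0',u,v,.33),3))
E
```

```text
[-10.   30.9  33.6  93.8 -19.   61.1 121.3]
[ 0.533 -0.024  0.33 ]
[ 0.527 -0.045  0.33 ]
[0.503 0.002 0.33 ]
```

```bash
python3 - <<'E'
from h import *
f=pickle.load(open('pics/w3.pkl','rb'));o=r.get_obs();R=np.array(o['tool_rot']);P=np.array(f['pose'])
print(np.round(R.T@(P[:3,3]-o['position']),3),np.round(R.T@P[:3,:3],2))
E
```

```text
[ 0.077 -0.001  0.016] [[-0.   -0.95 -0.31]
 [ 1.   -0.   -0.  ]
 [ 0.   -0.31  0.95]]
```

```bash
python3 -m handwheel '[0,0,0.175,0,0,0,1, 0,0,0.35,0,0,0,1, 0,0,0.525,0,0,0,1, 0,0,0.7,0,0,0,1, 0,0,0.875,0,0,0,1, 0,0,1.05,0,0,0,1, 0,0,1.225,0,0,0,1, 0,0,1.4,0,0,0,1, 0,0,1.571,0.01,0,0,1, 0,0,1.571,0.03,0,0,1]'; python3 - <<'E'
from h import *
st();to([0,.072,.41]);to([0,.072,.315]);print(np.round(r.get_obs()['joint_positions'],1))
E
```

```text
time: 7.88
position: [0.5632, -0.1882, 0.4074]
tool_rot: [[-0.037, 0.999, -0.004], [0.999, 0.037, -0.0], [-0.0, -0.004, -1.0]]
wrist_force: [0.5, -0.2, 0.3]
opening: 0.003
t 7.88 mix tcp mm [ 39.8  39.8 407.4] F mix [ 0.5 -0.3  0.3] op 0.0
shift [ 0.0321 -0.0398 -0.0024] rot [-0.0034 -0.0032 -1.5722]
shift [ 0.0321 -0.0394  0.0926] rot [-0.0034 -0.0032 -1.5722]
[-24.4  35.9  56.9  99.  -33.   63.9  44.9]
```

```bash
python3 -m handwheel '[0,0,0,0.032,-0.04,0,1, 0,0,0,0.032,-0.04,0,1, 0,0,0,0.032,-0.04,0.03,1, 0,0,0,0.032,-0.04,0.06,1, 0,0,0,0.032,-0.04,0.08,1, 0,0,0,0.032,-0.04,0.097,1, 0,0,0,0.032,-0.04,0.097,1]'; python3 - <<'E'
from h import *
st();to([0,-.013,.31]);snap('wrist','w4');snap('side','s4')
w=cv2.imread('pics/w4.png');s=cv2.imread('pics/s4.png')[100:300,250:450]
c=np.zeros((480,800,3),np.uint8);c[:250,:400]=cv2.resize(w,(400,250));c[:400,400:]=cv2.resize(s,(400,400));cv2.imwrite('pics/c4.png',c)
E
```

```text
time: 8.75
position: [0.5222, -0.1586, 0.3117]
tool_rot: [[-0.038, 0.999, -0.002], [0.999, 0.038, 0.0], [0.0, -0.002, -1.0]]
wrist_force: [0.1, -0.3, 0.5]
opening: 0.003
t 8.75 mix tcp mm [-1.000e-01  7.090e+01  3.117e+02] F mix [ 0.1 -0.3  0.5] op 0.0
shift [-0.0839  0.0002  0.0017] rot [-1.4000e-03 -1.7000e-03 -1.5715e+00]
```

View pics/c4.png

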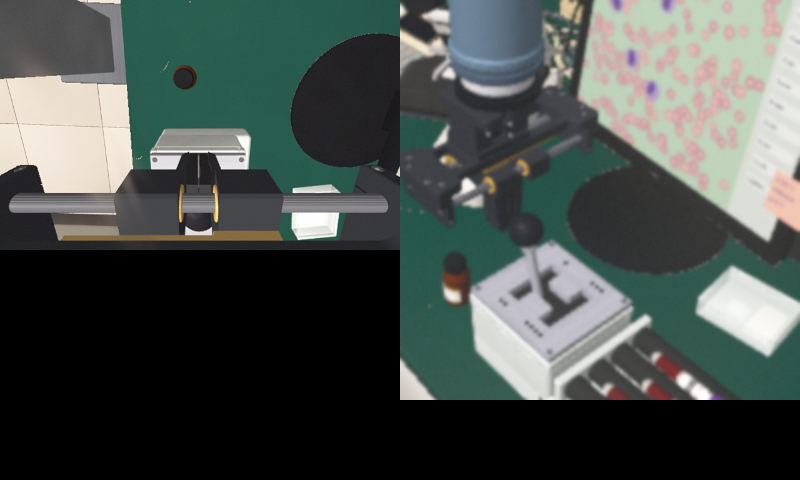

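```bash
python3 -m handwheel '[0,0,0,-0.005,0,0,1, 0,0,0,-0.01,0,0,1, 0,0,0,-0.015,0,0,1, 0,0,0,-0.02,0,0,1, 0,0,0,-0.025,0,0,1, 0,0,0,-0.03,0,0,1, 0,0,0,-0.035,0,0,1, 0,0,0,-0.04,0,0,1, 0,0,0,-0.045,0,0,1, 0,0,0,-0.05,0,0,1]'; python3 - <<'E'
from h import *
st()
E
python3 -m handwheel '[0,0,0,-0.005,0,0,1, 0,0,0,-0.01,0,0,1, 0,0,0,-0.015,0,0,1, 0,0,0,-0.02,0,0,1, 0,0,0,-0.025,0,0,1, 0,0,0,-0.029,0,0,1, 0,0,0,-0.032,0,0,1,0,0,0,-0.032,0,0,1]'; python3 - <<'E'
from h import *
st();snap('side','s5')
E
```

```text
time: 10.1
position: [0.5242, -0.2089, 0.3127]
tool_rot: [[-0.038, 0.999, -0.0], [0.999, 0.038, -0.0], [-0.0, -0.0, -1.0]]
wrist_force: [-0.6, 2.1, 1.5]
opening: 0.008
t 10.1 mix tcp mm [ -0.   20.6 312.7] F mix [-0.5  2.2  1.5] op 0.01
time: 11.1
position: [0.5253, -0.2407, 0.3126]
tool_rot: [[-0.038, 0.999, -0.0], [0.999, 0.038, -0.0], [-0.0, -0.0, -1.0]]
wrist_force: [-0.1, 1.3, -2.1]
opening: 0.004
t 11.1 mix tcp mm [-1.000e-01 -1.120e+01  3.126e+02] F mix [-0.1  1.3 -2.1] op 0.0
```

```bash
python3 -m handwheel '[0,0,0,-0.001,0,0,1, 0,0,0,-0.002,0,0,1, 0,0,0,-0.0025,0,0,1, 0,0,0,-0.0025,0,0,1]'; python3 - <<'E'
from h import *
st();snap('side','s5');s=cv2.imread('pics/s5.png')[160:310,260:410];cv2.imwrite('pics/c5.png',cv2.resize(s,(600,600),interpolation=cv2.INTER_CUBIC))
E
```

```text
time: 11.65
position: [0.5255, -0.243, 0.3127]
tool_rot: [[-0.038, 0.999, -0.0], [0.999, 0.038, 0.0], [0.0, -0.0, -1.0]]
wrist_force: [-0.8, 2.4, -2.6]
opening: 0.004
t 11.65 mix tcp mm [  0.  -13.5 312.7] F mix [-0.7  2.5 -2.6] op 0.0
```

View pics/c5.png

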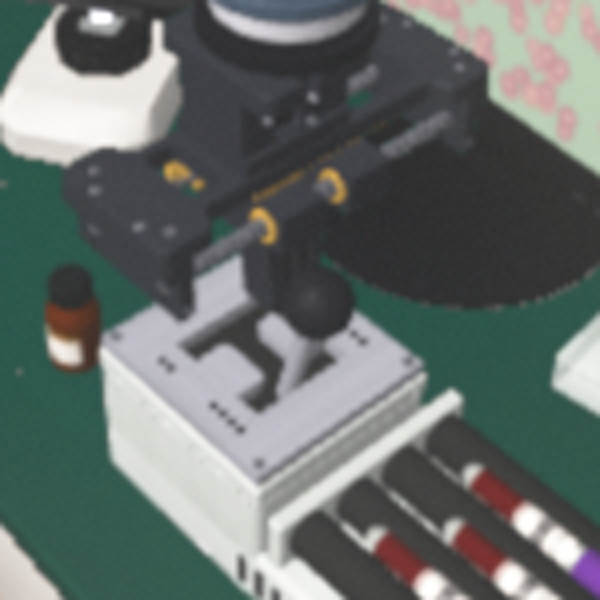

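```bash
python3 - <<'E'
from h import *
knob('s5',260+319/4-.4,160+301/4-.4)
E
```

```text
s5 knob mix mm [  1.5 -36.3 160.7]
s5 knob mix mm [125.4  88.3 -12.6]
  on y plane [76.4 39.  55.9]
  on y plane [ 37.6   0.  110.1]
  on y plane [ -1.1 -39.  164.4]
```

```bash
python3 -m handwheel '[0,0,0,-0.001,0,0,1, 0,0,0,-0.002,0,0,1, 0,0,0,-0.002,0,0,1]'; python3 - <<'E'
from h import *
st()
E
python3 -m handwheel '[0,0,0,0.01,0,0,1, 0,0,0,0.022,0,0,1, 0,0,0,0.022,0,-0.03,1, 0,0,0,0.022,0,-0.065,1, 0,0,0,0.022,0,-0.08,1, 0,0,0,0.022,-0.03,-0.08,1, 0,0,0,0,-0.06,-0.08,1, 0,0,0,-0.023,-0.06,-0.08,1, 0,0,0,-0.023,-0.06,-0.08,1]'; python3 - <<'E'
from h import *
st();snap('side','s6');s=cv2.imread('pics/s6.png')[160:310,260:410];cv2.imwrite('pics/c6.png',cv2.resize(s,(600,600),interpolation=cv2.INTER_CUBIC))
E
```

```text
time: 12.08
position: [0.5256, -0.2451, 0.3128]
tool_rot: [[-0.038, 0.999, 0.0], [0.999, 0.038, -0.0], [-0.0, 0.0, -1.0]]
wrist_force: [-0.3, 3.0, -1.2]
opening: 0.003
t 12.07 mix tcp mm [  0.  -15.7 312.8] F mix [-0.2  3.  -1.2] op 0.0
time: 13.2
position: [0.466, -0.2711, 0.3926]
tool_rot: [[-0.036, 0.999, 0.0], [0.999, 0.036, -0.001], [-0.001, 0.0, -1.0]]
wrist_force: [-0.4, 0.7, 0.1]
opening: 0.008
t 13.2 mix tcp mm [-60.5 -39.3 392.6] F mix [-0.4  0.7  0.1] op 0.01
```

View pics/c6.png

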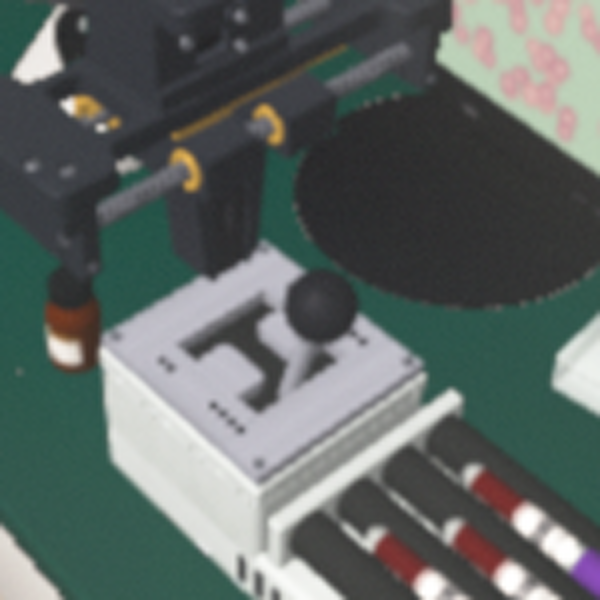

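```bash
python3 -m handwheel '[0,0,0,0,0,0.03,1, 0,0,0,0,0,0.06,1, 0,0,0,0,0,0.083,1, 0,0,0,0,0,0.083,1, 0,0,0,0,0.01,0.083,1, 0,0,0,0,0.018,0.083,1, 0,0,0,0,0.024,0.083,1, 0,0,0,0,0.03,0.083,1, 0,0,0,0,0.035,0.083,1, 0,0,0,0,0.04,0.083,1]'; python3 - <<'E'
from h import *
st()
E
python3 -m handwheel '[0,0,0,0,0.004,0,1, 0,0,0,0,0.008,0,1, 0,0,0,0,0.012,0,1, 0,0,0,0,0.015,0,1, 0,0,0,0,0.018,0,1, 0,0,0,0,0.02,0,1, 0,0,0,0,0.02,0,1]'; python3 - <<'E'
from h import *
st();snap('side','s7');s=cv2.imread('pics/s7.png')[160:310,260:410];cv2.imwrite('pics/c7.png',cv2.resize(s,(600,600),interpolation=cv2.INTER_CUBIC))
E
```

```text
time: 14.5
position: [0.5064, -0.269, 0.3098]
tool_rot: [[-0.037, 0.999, -0.001], [0.999, 0.037, -0.0], [-0.0, -0.001, -1.0]]
wrist_force: [-2.7, 0.1, 2.1]
opening: 0.004
t 14.5 mix tcp mm [-20.1 -38.8 309.8] F mix [-2.7  0.2  2.1] op 0.0
time: 15.38
position: [0.5265, -0.2678, 0.3094]
tool_rot: [[-0.038, 0.999, -0.001], [0.999, 0.038, 0.0], [0.0, -0.001, -1.0]]
wrist_force: [-2.5, -0.1, -1.3]
opening: 0.004
t 15.38 mix tcp mm [  0.  -38.3 309.4] F mix [-2.5 -0.  -1.3] op 0.0
```

View pics/c7.png

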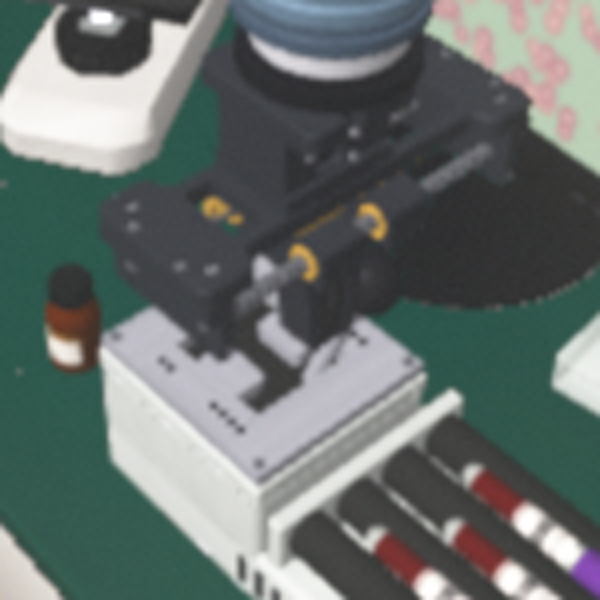

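Lever is going into the far right slot. I'll push on in small steps until the end stop is felt.

```bash
python3 -m handwheel '[0,0,0,0,0.001,0,1, 0,0,0,0,0.002,0,1, 0,0,0,0,0.003,0,1, 0,0,0,0,0.003,0,1]'; python3 -m handwheel '[0,0,0,0,0.001,0,1, 0,0,0,0,0.0015,0,1, 0,0,0,0,0.0015,0,1]';python3 -m handwheel '[0,0,0,0,0.001,0,1, 0,0,0,0,0.0015,0,1, 0,0,0,0,0.0015,0,1]'; python3 - <<'E'
from h import *
st()
E
```

```text
time: 15.92
position: [0.5296, -0.2678, 0.3097]
tool_rot: [[-0.038, 0.999, 0.0], [0.999, 0.038, 0.0], [0.0, 0.0, -1.0]]
wrist_force: [-2.7, 0.1, -1.2]
opening: 0.005
time: 16.3
position: [0.5311, -0.2678, 0.3097]
tool_rot: [[-0.038, 0.999, 0.0], [0.999, 0.038, 0.0], [0.0, 0.0, -1.0]]
wrist_force: [-2.3, -0.4, -1.8]
opening: 0.006
time: 16.68
position: [0.5324, -0.2678, 0.3097]
tool_rot: [[-0.038, 0.999, -0.0], [0.999, 0.038, 0.0], [0.0, -0.0, -1.0]]
wrist_force: [-3.4, 0.5, -2.6]
opening: 0.005
t 16.68 mix tcp mm [  6.  -38.5 309.7] F mix [-3.4  0.6 -2.6] op 0.01
```

```bash
python3 -m handwheel '[0,0,0,0,0.001,0,1, 0,0,0,0,0.001,0,1]'; python3 -m handwheel '[0,0,0,0,0.001,0,1, 0,0,0,0,0.001,0,1]';python3 -m handwheel '[0,0,0,0,0.001,0,1, 0,0,0,0,0.001,0,1]'
```

```text
time: 16.92
position: [0.5331, -0.2678, 0.3096]
tool_rot: [[-0.038, 0.999, -0.001], [0.999, 0.038, 0.0], [0.0, -0.001, -1.0]]
wrist_force: [-4.9, 0.3, -2.7]
opening: 0.003
time: 17.18
position: [0.5336, -0.2678, 0.3095]
tool_rot: [[-0.037, 0.999, -0.002], [0.999, 0.037, 0.001], [0.001, -0.002, -1.0]]
wrist_force: [-6.2, 0.6, -1.4]
opening: 0.005
time: 17.42
position: [0.5341, -0.268, 0.3094]
tool_rot: [[-0.037, 0.999, -0.003], [0.999, 0.037, 0.001], [0.001, -0.003, -1.0]]
wrist_force: [-7.8, 0.8, 0.6]
opening: 0.008
```

Force rises to 8 N with no further travel, so the stop is reached. I'll withdraw and look.

```bash
python3 -m handwheel '[0,0,0,0,-0.01,0,1, 0,0,0,0,-0.03,0,1, 0,0,0,0,-0.065,0,1, 0,0,0,0,-0.075,-0.03,1, 0,0,0,0,-0.075,-0.07,1, 0,0,0,0,-0.075,-0.1,1, 0,0,0,0,-0.075,-0.1,1, 0,0,0,0,-0.075,-0.1,1]'; python3 - <<'E'
from h import *
st();snap('top','t8');snap('side','s8')
s=cv2.imread('pics/s8.png')[180:300,270:390];t=cv2.imread('pics/t8.png')[150:290,200:400]
c=np.zeros((480,800,3),np.uint8);c[:280,:400]=cv2.resize(t,(400,280));c[:400,400:]=cv2.resize(s,(400,400),interpolation=cv2.INTER_CUBIC);cv2.imwrite('pics/c8.png',c)
E
```

```text
time: 18.42
position: [0.4608, -0.2702, 0.4095]
tool_rot: [[-0.039, 0.999, 0.001], [0.999, 0.039, 0.0], [0.0, 0.001, -1.0]]
wrist_force: [-0.2, -0.3, -0.0]
opening: 0.005
t 18.43 mix tcp mm [-65.7 -38.2 409.5] F mix [-0.3 -0.3 -0. ] op 0.01
```

View pics/c8.png

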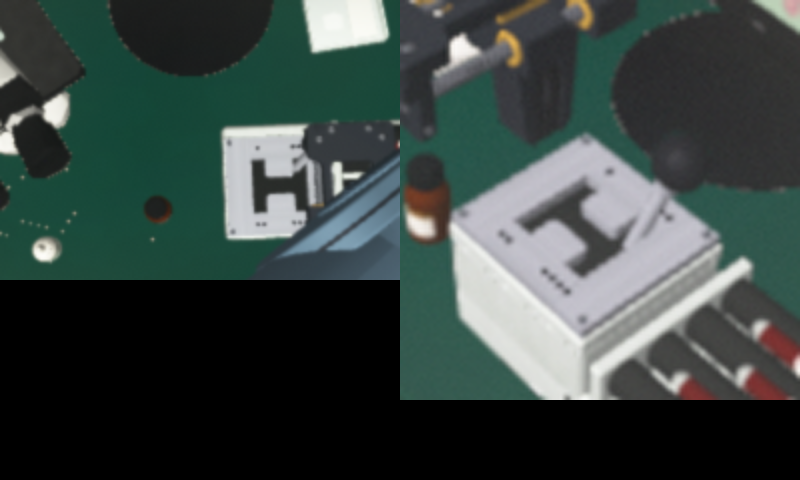

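```bash
python3 - <<'E'
from h import *
knob('s8',270+(679-400)*.3-.3,180+160*.3-.3)
print('expected px',proj('s8',C+M.T@np.array([.039,-.038,.155])))
for a,b in(((260,220,300,270),'t'),((205,255,240,285),'t'),((340,135,400,180),'t'),((268,220,290,255),'s'),((220,200,245,235),'s'),((395,225,460,280),'s')):
    i,j=[cv2.imread(f'pics/{b}{k}.png')[a[1]:a[3],a[0]:a[2]].astype(int) for k in(0,8)];print(b,a,abs(i-j).mean().round(2),abs(i-j).max())
E
```

```text
s8 knob mix mm [ 37.5 -36.3 156. ]
s8 knob mix mm [142.5  59.9  21. ]
  on y plane [119.7  39.   50.4]
  on y plane [ 77.1  -0.  105.1]
  on y plane [ 34.5 -39.  159.8]
expected px [354.60806882 228.18632691]
t (260, 220, 300, 270) 0.68 5
t (205, 255, 240, 285) 0.43 2
t (340, 135, 400, 180) 0.42 4
s (268, 220, 290, 255) 2.95 32
s (220, 200, 245, 235) 1.61 9
s (395, 225, 460, 280) 1.36 6
```

```bash
python3 -c "
from rig import r
print(r.finish_job())"
```

```text
the job is handed in; nothing more can be done
None
```

The gear lever is in third gear: I pushed it home to the end of the far right-hand slot and handed the job in at about 18.5 s. Every push used the shut fingertips from outside the knob: back to neutral, across to the right, then forward.

**At the stop:** the force rose from about 3 N to 8 N over the last commanded 3 mm, with the tool moving under 2 mm.

**After backing off:** the side camera put the knob at about x +37.5, y −36 mm of the mixer, against +39, −38 mm given. That is within about 2 mm, similar to the calibration error. The wrist force was about zero, with the gripper clear of the lever.

**Bottles and box:** the top view showed both bottles and the box of cover glasses unchanged from the start. The side view agreed, except for small brightness differences around the amber bottle, probably shading from the arm.

**Limits of the last check:** the arm partly hid the gate in the top view, so the final lever position rests on the side camera and the felt stop.

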